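# Heft out the filled cold plate and load the shipper

### The arm

A 7-joint arm with a two-finger parallel gripper is mounted at the origin on the work surface. World frame = base frame: x ahead of the robot, y to its left, z up, the work surface at z = 0. Lengths are in m, angles in rad, forces in N, time in s.
With the tool pointing down it reaches from about 0.4 to 0.85 m from the base axis. Payload 4.5 kg.
Tool frame: the origin (TCP) lies between the finger pads; the fingertips stand r.tip_reach ahead of it and the grasp point (between the pads) lies 3 mm ahead of it (r.tip_reach is the distance from the TCP to the fingertips, in m); z points along the fingers, y is the line along which they close (so a half turn about z gives the same grasp; the last joint's range is limited). The gripper opens to 88 mm and grips with 3 to 60 N. Pads are 18 mm wide; open, the fingers measure 123 mm over their backs; the gripper's body (75 mm by 187 mm) begins 45 mm behind the grasp point.
Start: joints at [1.282, 0.689, -0.195, 1.565, 0.157, 0.902, -0.215], TCP at [0.198, -0.593, 0.261] pointing down, gripper open.
Joint ranges: [-3.01, 3.01], [-0.46, 2.08], [-1.47, 1.51], [0.13, 2.56], [-1, 4.14], [0.04, 2.09], [-2.66, 2.66]. Speed limits (rad/s): [2.57, 2.57, 3.14, 3.14, 3.14, 3.14, 3.14].

### API

Orientations are given as a unit quaternion [x, y, z, w].
In Python, from plant import r gives the robot as it stands.
- The arm moves only by the tool step_arm, never from a script. Its argument "motion" is a list of rows, each an object with "dp": the shift along the tool's x, y, z in mm, a list of three; "twist": the turn, a rotation vector about the tool's x, y, z in rad, a list of three; "hand": the opening, from -1 (shut) to 1 (fully open). In form: [{"dp": [dx, dy, dz], "twist": [rx, ry, rz], "hand": hand}, ...]. A call has 1 to 5 rows; each row is the pose to reach, as a shift and turn from the pose commanded when the call began, along the tool's axes at that moment; what a row does not reach only later rows make up. A row lasts 1/8 s, in which the tool goes at most 62.5 mm and 10.7 degrees, less where a joint would pass 70% of its speed; a pose out of reach is approached as far as the arm can. A call with a gripper value outside its range is refused whole. The fingers move at their own pace and stop on an object; "force" is the grip in N (left out, the last holds). Time passes only in rows, so rows that repeat a pose let the fingers close. It gives the time, the measured TCP pose, the force, the opening and the grip force at its end, in the units of the state.
- r.get_state(): the state, without advancing time (a new reading comes with each control period).
- r.snapshot(name): name is "scene" or "top" or "wrist"; returns a dict with "pixels" (480x640x3 uint8, red, green, blue), "depth" (480x640 float32, m along the optical axis (not along the pixel's ray), 0 where there is no reading), "fx", "fy", "cx", "cy" (pixels), "xyz" and "orientation" of the camera in the world; the wrist camera has in their place "mount" (4x4, takes a point from camera to tool coordinates, whose origin is the TCP and whose axes are the flange's). Camera axes: x right, y down, z forward; pixel columns grow to the right and rows downward; lengths in m; the calibration is good to about 2 mm. A picture is of the moment at which its call begins: read the wrist's pose just before it.
- r.finish_job(): hands the job in; it is judged then, once.
Trained networks look in the newest picture that a camera, given by its name, has taken for a name from the list of things; names that differ only in an ending like _2 or _b are one class to them, and where a whole thing is asked for, a point or a joint stands for the part that bears it (a point fixed in the world has none). Each returns a list of dicts, best first, with "score" (0 to 1); they miss things now and then, are a little off and sometimes report something else, mostly with a low value. They report only what shows in the picture. A call takes as long as a camera call. They do not tell look-alikes from the thing itself.
- r.search_frame(camera, thing): "at" ([x, y, z] in m, in the coordinates of the camera as it stood for that picture, good to about 4 mm: the middle of the surface that is visible of it).
The state is a dict: "clock": time; "q": joint angles; "qd": joint speeds; "joint_torque": joint torques, N m; "tool_pos": TCP position; "eef_rot": TCP orientation; "contact_force": force on the tool from outside, world axes, zero at the start; "moment": the same for the moment, N m; "opening": opening from 0.0 (shut) to 1.0 (fully open); "finger_force": force on a finger pad.
Only numpy, scipy, OpenCV 4.12 (cv2) and the standard library are available. Lean on these libraries where they do the work, as an engineer would, in place of code of your own. Each camera call takes 0.05 s, during which the arm holds its last target. There are 200 camera calls.

### The job

One of the three blue cold plates in the leaning rack is filled and clearly heavier than the other two, which are empty. Feel by lifting which one it is, and slide it upright, plug end up, down into the slot in the wall of the white foam shipper until it sits fully home, lowering it gently and not letting it drop. The two empty plates must end up fully seated in the rack, plug end up, and everything else must be left where it stands.

Things in the scene. Friction and masses are not known exactly. Their poses are not given: they have to be found in the camera images.
- plate_a: Flat rigid blue cold plate, white plug near its top; three look exactly alike: 18 mm thick (own x), 70 wide (own y), 120 tall. Origin: centre of bottom edge; own z points up the plate to its top edge. Starts in one of the rack's pockets (any), leaning with it. One of the three (not told which) is filled, 280 to 360 g; the other two are empty, 75 to 115 g.
- plate_b: Flat rigid blue cold plate, white plug near its top; three look exactly alike: 18 mm thick (own x), 70 wide (own y), 120 tall. Origin: centre of bottom edge; own z points up the plate to its top edge. Starts in one of the rack's pockets (any), leaning with it. One of the three (not told which) is filled, 280 to 360 g; the other two are empty, 75 to 115 g.
- plate_c: Flat rigid blue cold plate, white plug near its top; three look exactly alike: 18 mm thick (own x), 70 wide (own y), 120 tall. Origin: centre of bottom edge; own z points up the plate to its top edge. Starts in one of the rack's pockets (any), leaning with it. One of the three (not told which) is filled, 280 to 360 g; the other two are empty, 75 to 115 g.
- rack: Grey rack, fixed, 292 mm wide along own y; own z up. Three pockets along own y, 92 mm apart, lean 30 degrees: plate tops lean to the rack's own -x (roughly to the robot). Origin: on the table below the middle pocket. Each pocket is 22 mm thick, 76 wide; its wall under the plate (-x side) reaches 50 mm up the plate, the far wall 30 mm: the upper 70 mm of a plate is free on both faces.
- pocket0 (a point): Centre of the floor of the rack pocket at the rack's own -y end, 30 mm above the table (axes as the rack, not leaning).
- pocket1 (a point): The same for the middle pocket.
- pocket2 (a point): The same for the pocket at the rack's own +y end.
- shipper: White foam box, no lid, fixed, 230 x 220 mm, rim 100 mm above the table, cartons inside. Own z up. Origin: on the table below the centre of the slot, which runs along own y in the box's thick wall on its -x side (roughly the robot's side); the box reaches from -40 to +190 mm along own x.
- slot_floor (a point): Centre of the slot's floor, 30 mm above the table (axes as the shipper). The slot is vertical, 24 mm wide (own x), 78 mm long (own y), 70 mm deep; a plate that is fully home stands on this floor and sticks out 50 mm.
- slot_mouth (a point): Centre of the slot's mouth, on the rim, 100 mm above the table; outlined in black.
- reagent_bottle: Bystander: brown bottle, 60 mm across, 130 mm tall, beyond the middle of the work area. Origin: centre of underside.
- sample_jar: Bystander: clear jar 52 mm across, 60 mm tall, near the robot on its right. Origin: centre of underside.
- tip_box: Bystander: blue box with clear lid, 80 x 120 x 52 mm, near the robot on its left. Origin: centre of underside.
- timer: Bystander: flat orange timer 50 x 50 x 22 mm, between rack and shipper on their robot side. Origin: centre of underside.
Not all that is in view belongs to the job. Leave any green or grey look-alike of the plate_c alone. What is shaped like the plate_b but pink is not meant.

How it is judged:
At the end, for the whole second after the job is handed in: Filled plate (loads the shipper by over 1.9 N) upright in the slot, plug up: bottom within 6 mm of the slot floor, 8 mm across and 9 mm along from its centre, tilt under 0.15 rad; the others in rack pockets (any), plug up, seated within 12 mm, leaning 0.38 to 0.68 rad; all at rest (((x of plate_a in the frame of slot_floor between -0.008 and 0.008 m and y of plate_a in the frame of slot_floor between -0.009 and 0.009 m and z of plate_a in the frame of slot_floor between -0.004 and 0.006 m and angle between plate_a's own z axis and vertical below 0.15 rad and contact force between plate_a and shipper above 1.9 N and (x of plate_b in the frame of rack between -0.014 and 0.014 m and y of plate_b in the frame of rack between -0.15 and 0.15 m and z of plate_b in the frame of rack between 0.018 and 0.042 m and angle between plate_b's own z axis and vertical between 0.38 and 0.68 rad) and (x of plate_c in the frame of rack between -0.014 and 0.014 m and y of plate_c in the frame of rack between -0.15 and 0.15 m and z of plate_c in the frame of rack between 0.018 and 0.042 m and angle between plate_c's own z axis and vertical between 0.38 and 0.68 rad)) or (x of plate_b in the frame of slot_floor between -0.008 and 0.008 m and y of plate_b in the frame of slot_floor between -0.009 and 0.009 m and z of plate_b in the frame of slot_floor between -0.004 and 0.006 m and angle between plate_b's own z axis and vertical below 0.15 rad and contact force between plate_b and shipper above 1.9 N and (x of plate_a in the frame of rack between -0.014 and 0.014 m and y of plate_a in the frame of rack between -0.15 and 0.15 m and z of plate_a in the frame of rack between 0.018 and 0.042 m and angle between plate_a's own z axis and vertical between 0.38 and 0.68 rad) and (x of plate_c in the frame of rack between -0.014 and 0.014 m and y of plate_c in the frame of rack between -0.15 and 0.15 m and z of plate_c in the frame of rack between 0.018 and 0.042 m and angle between plate_c's own z axis and vertical between 0.38 and 0.68 rad)) or (x of plate_c in the frame of slot_floor between -0.008 and 0.008 m and y of plate_c in the frame of slot_floor between -0.009 and 0.009 m and z of plate_c in the frame of slot_floor between -0.004 and 0.006 m and angle between plate_c's own z axis and vertical below 0.15 rad and contact force between plate_c and shipper above 1.9 N and (x of plate_a in the frame of rack between -0.014 and 0.014 m and y of plate_a in the frame of rack between -0.15 and 0.15 m and z of plate_a in the frame of rack between 0.018 and 0.042 m and angle between plate_a's own z axis and vertical between 0.38 and 0.68 rad) and (x of plate_b in the frame of rack between -0.014 and 0.014 m and y of plate_b in the frame of rack between -0.15 and 0.15 m and z of plate_b in the frame of rack between 0.018 and 0.042 m and angle between plate_b's own z axis and vertical between 0.38 and 0.68 rad))) and linear speed of each of plate_a, plate_b, plate_c below 0.02 m/s); the robot touches nothing.
It fails at once if a plate is dropped into the slot: it moves faster than 0.5 m/s while its lower end is inside ((x of plate_a in the frame of slot_floor between -0.012 and 0.012 m and y of plate_a in the frame of slot_floor between -0.012 and 0.012 m and z of plate_a in the frame of slot_floor between -0.01 and 0.068 m and linear speed of plate_a above 0.5 m/s) or (x of plate_b in the frame of slot_floor between -0.012 and 0.012 m and y of plate_b in the frame of slot_floor between -0.012 and 0.012 m and z of plate_b in the frame of slot_floor between -0.01 and 0.068 m and linear speed of plate_b above 0.5 m/s) or (x of plate_c in the frame of slot_floor between -0.012 and 0.012 m and y of plate_c in the frame of slot_floor between -0.012 and 0.012 m and z of plate_c in the frame of slot_floor between -0.01 and 0.068 m and linear speed of plate_c above 0.5 m/s)).
It fails at once if a bystander (bottle, jar, tip box or timer) is moved more than 30 mm (distance of any of reagent_bottle, sample_jar, tip_box, timer from where it was at the start of the episode above 0.03 m).
It also fails if it takes over 72 s, if anything falls off the work surface, if the arm or the gripper's body presses on something with over 40 N, if the wrist force passes 120 N, or if a joint passes its speed limit or range.

## Working session

There is one attempt and no reset: what is moved stays moved. The work goes in short steps, Python scripts to look and compute and a tool call to move; the robot and the scene stay as the last step left them, time stands still between calls to the robot, and variables do not carry over. Pictures are saved under pics/ and viewed, at most 10 in all, crops included, and the job is handed in when it is done.

Besides the shell and the picture viewer there is one more tool, called after ">>>" in YAML: its name, and indented under it one key for each argument. step_arm: Moves the arm, as the interface text tells. Its arguments: {"type":"object","properties":{"motion":{"type":"array"},"force":{"type":"number"}},"required":["motion"]}

```bash
mkdir -p pics; ls
cat > h.py <<'E'
import numpy as np, cv2
from scipy.spatial.transform import Rotation as R
from plant import r
def cam(n):
    s=r.get_state(); d=r.snapshot(n)
    if n=="wrist":
        T=np.eye(4);T[:3,:3]=R.from_quat(s["eef_rot"]).as_matrix();T[:3,3]=s["tool_pos"]
        d["T"]=T@np.array(d["mount"])
    else:
        T=np.eye(4);T[:3,:3]=R.from_quat(d["orientation"]).as_matrix() if np.size(d["orientation"])==4 else np.array(d["orientation"]);T[:3,3]=d["xyz"];d["T"]=T
    return d
def cloud(d):
    z=d["depth"];v,u=np.mgrid[:480,:640]
    P=np.stack([(u-d["cx"])/d["fx"]*z,(v-d["cy"])/d["fy"]*z,z],-1)@d["T"][:3,:3].T+d["T"][:3,3]
    P[z==0]=np.nan
    return P
def save(d,n): cv2.imwrite(f"pics/{n}.png",d["pixels"][...,::-1])
E
python3 - <<'E'
from h import *
print(r.get_state(), r.tip_reach)
for n in ("scene","top"):
    d=cam(n);save(d,n);np.savez(""+n,**d); print(n,d["fx"],d["cx"],d["cy"],np.round(d["T"],3).tolist())
    for t in ("plate_a","rack","shipper","slot_mouth","reagent_bottle","sample_jar","tip_box","timer","pocket0","pocket1","pocket2"):
        for o in r.search_frame(n,t)[:5]:
            p=np.array(o["at"]);w=d["T"][:3,:3]@p+d["T"][:3,3]
            print(t,round(o["score"],2),w.round(3),(p[:2]/p[2]*d["fx"]+[d["cx"],d["cy"]]).round())
E
```

```text
pics
{'clock': 0.0, 'q': array([ 1.28178611,  0.6899848 , -0.1944849 ,  1.56633525,  0.15726677,
        0.90249095, -0.21512381]), 'qd': array([-7.26410664e-04, -8.69955183e-05,  7.55504335e-04,  3.13938977e-04,
        8.04955431e-05,  1.59909917e-03, -9.23739347e-05]), 'joint_torque': array([ 7.37255996e-04, -5.27564335e+01, -1.26657262e+00, -1.53432423e+01,
       -5.25271415e-02,  6.55346434e-03,  2.04329408e-04]), 'tool_pos': array([ 0.19803236, -0.59217611,  0.25991108]), 'eef_rot': array([ 9.87000714e-01,  1.60713259e-01, -2.08238349e-04, -8.92233438e-04]), 'contact_force': array([0.14546886, 0.29966772, 0.00579237]), 'moment': array([ 0.0191162 , -0.05385176,  0.00596913]), 'finger_force': 0.0, 'opening': 1.0010931703431967} 0.022
scene 441.5077928125266 314.668448384261 234.41634512957762 [[-0.581, 0.606, -0.543, 1.006], [0.814, 0.448, -0.371, 0.425], [0.018, -0.658, -0.753, 0.777], [0.0, 0.0, 0.0, 1.0]]
plate_a 0.95 [0.225 0.411 0.021] [504. 242.]
plate_a 0.74 [0.505 0.344 0.099] [430. 292.]
plate_a 0.65 [0.386 0.481 0.021] [510. 307.]
plate_a 0.62 [0.521 0.249 0.098] [381
[... 1287 characters left out ...]
89] [446. 190.]
reagent_bottle 0.8 [0.754 0.016 0.086] [334. 154.]
sample_jar 0.61 [ 0.326 -0.247  0.059] [469. 318.]
tip_box 0.9 [0.309 0.255 0.051] [255. 352.]
tip_box 0.33 [0.754 0.016 0.086] [334. 154.]
timer 0.78 [ 0.403 -0.01   0.023] [363. 299.]
timer 0.71 [0.311 0.257 0.05 ] [254. 351.]
pocket0 0.96 [0.551 0.255 0.004] [248. 253.]
pocket0 0.53 [0.521 0.159 0.114] [285. 253.]
pocket0 0.52 [0.311 0.256 0.054] [255. 351.]
pocket1 0.96 [0.551 0.255 0.004] [248. 253.]
pocket1 0.53 [0.521 0.159 0.114] [285. 253.]
pocket1 0.52 [0.311 0.256 0.054] [255. 351.]
pocket2 0.96 [0.551 0.255 0.004] [248. 253.]
pocket2 0.53 [0.521 0.159 0.114] [285. 253.]
pocket2 0.52 [0.311 0.256 0.054] [255. 351.]
```

View pics/scene.png

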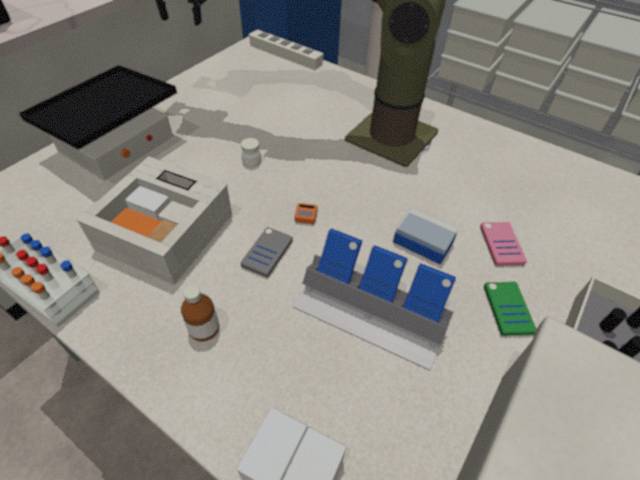

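View pics/top.png

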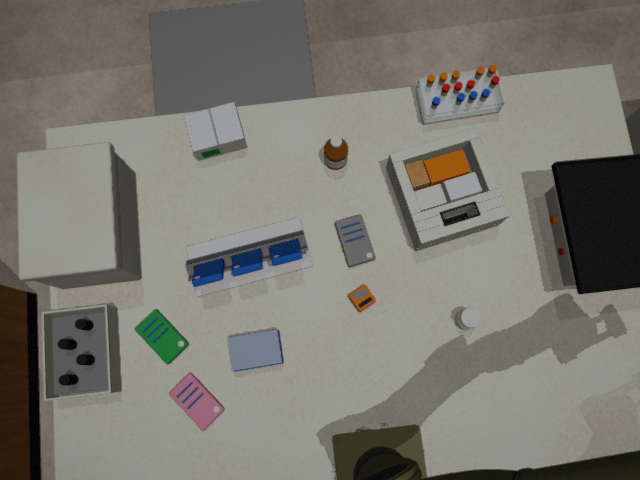

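The three blue plates stand in the rack (scene px (340,254), (381,273), (430,292); top (284,253), (246,262), (208,272)). Decoys lie flat: pink at top (196,400), green (161,336), grey (354,242). The slot outline is at top (460,213), scene (176,180). Next I'll measure from the depth in both views.

```bash
cat > m.py <<'E'
from h import *
def load(n):
    f=np.load(n+".npz"); return {k:f[k] for k in f}
if __name__=="__main__":
    out={}
    for n,boxes in (("scene",[(315,225,365,290),(360,240,410,305),(400,258,460,325)]),("top",[(268,232,305,270),(229,243,267,283),(188,252,230,290)])):
        d=load(n);P=cloud(d);px=d["pixels"];hsv=cv2.cvtColor(px,cv2.COLOR_RGB2HSV)
        blue=(hsv[...,0]>105)&(hsv[...,0]<130)&(hsv[...,1]>140)
        for i,b in enumerate(boxes):
            m=np.zeros((480,640),bool);m[b[1]:b[3],b[0]:b[2]]=1
            m&=blue;m=cv2.erode(m.astype(np.uint8),np.ones((3,3)))>0
            Q=P[m];Q=Q[~np.isnan(Q[:,0])];Q=Q[(Q[:,2]>.04)&(Q[:,2]<.16)]
            # ransac plane
            rng=np.random.default_rng(0);best=None
            for _ in range(300):
                a=Q[rng.choice(len(Q),3,False)];nn=np.cross(a[1]-a[0],a[2]-a[0]);l=np.linalg.norm(nn)
                if l<1e-6: continue
                nn/=l;k=abs((Q-a[0])@nn)<.002
                if best is None or k.sum()>best.sum(): best=k
            S=Q[best];c=S.mean(0);nn=np.linalg.svd(S-c)[2][2];nn*=np.sign(nn[2])
            print(n,i,len(Q),best.sum(),"c",c.round(4),"n",nn.round(3),"zmax",Q[:,2].max().round(3))
        # shipper rim
        box=(75,155,235,275) if n=="scene" else (380,130,515,255)
        m=np.zeros((480,640),bool);m[box[1]:box[3],box[0]:box[2]]=1
        rim=m&(abs(P[...,2]-.1)<.012)
        pts=P[rim];print(n,"rim z",np.median(pts[:,2]).round(4))
        (cx,cy),(w,h),a=cv2.minAreaRect((pts[:,:2]*1000).astype(np.float32));print("rim rect",cx,cy,w,h,a)
        # slot: black outline pixels projected at rim height
        dark=m&(px.max(-1)<70)
        nl,lab,st,_=cv2.connectedComponentsWithStats(dark.astype(np.uint8))
        for j in range(1,nl):
            if st[j,4]>60:
                v,u=np.nonzero(lab==j)
                ray=np.stack([(u-d["cx"])/d["fx"],(v-d["cy"])/d["fy"],np.ones(len(u))],-1)@d["T"][:3,:3].T
                o=d["T"][:3,3];X=o+ray*((.1-o[2])/ray[:,2])[:,None]
                print("dark",st[j],cv2.minAreaRect((X[:,:2]*1000).astype(np.float32)))
    for n,b in (("scene",(145,155,205,205)),("top",(430,190,490,240))):
        d=load(n);c=d["pixels"][b[1]:b[3],b[0]:b[2],::-1];out[n]=cv2.resize(c,(400,int(400*c.shape[0]/c.shape[1])),interpolation=cv2.INTER_NEAREST)[:330]
    h=min(o.shape[0] for o in out.values());cv2.imwrite("pics/slot.png",np.hstack([o[:h] for o in out.values()]))
E
python3 m.py
```

```text
scene 0 1182 996 c [0.5367 0.1615 0.0966] n [0.856 0.119 0.503] zmax 0.137
scene 1 1286 1098 c [0.5235 0.2516 0.0971] n [0.857 0.115 0.501] zmax 0.139
scene 2 1409 1205 c [0.5099 0.3406 0.0984] n [0.854 0.125 0.505] zmax 0.139
scene rim z 0.0998
rim rect 645.5428466796875 -242.70176696777344 232.714599609375 224.2267608642578 10.976313591003418
top 0 433 304 c [0.5312 0.1576 0.1003] n [0.852 0.122 0.51 ] zmax 0.14
top 1 445 306 c [0.5187 0.2463 0.0996] n [0.853 0.119 0.508] zmax 0.141
top 2 466 320 c [0.5058 0.3364 0.0997] n [0.855 0.112 0.507] zmax 0.141
top rim z 0.0988
rim rect 642.178955078125 -244.0513916015625 232.95799255371094 225.0871124267578 10.7264986038208
dark [462 141  26  52 349] ((676.766357421875, -309.736572265625), (129.316162109375, 21.803335189819336), 11.330179214477539)
dark [387 157  33  93 587] ((610.1023559570312, -126.40315246582031), (230.95681762695312, 16.015697479248047), 10.628725051879883)
dark [440 202  40  24 373] ((567.3078002929688, -256.42822265625), (33.88328552246094, 88.85126495361328), 10.507479667663574)
```

View pics/slot.png

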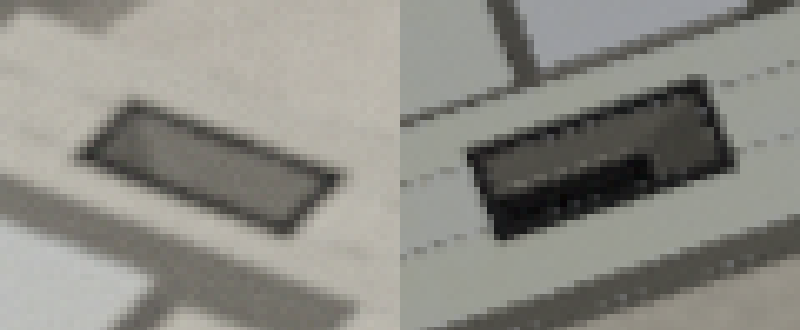

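The crop shows the empty slot outlined in black in both views (scene left, top right), yaw about 10.8°, near (0.569,-0.257). Next step is a planner helper, then views from the wrist camera.

```bash
cat >> h.py <<'E'
def down(psi,lean=0):
    """tool pointing down, tool y at heading psi-90deg, leaned so that tool z = (sin lean,0,-cos lean) in frame yawed psi-90"""
    a=np.radians(psi-90)
    z=np.array([np.sin(lean),0,-np.cos(lean)]);y=np.array([np.cos(lean),0,np.sin(lean)])
    return R.from_euler("z",a).as_matrix()@np.stack([np.cross(y,z),y,z],1)
def go(pos,M):
    s=r.get_state();T=R.from_quat(s["eef_rot"]).as_matrix()
    dp=T.T@(np.array(pos)-s["tool_pos"])*1000;tw=R.from_matrix(T.T@M).as_rotvec()
    print("t",round(s["clock"],2),"dp",dp.round(1),"twist",tw.round(3),"rows",round(np.linalg.norm(dp)/62.5,1),round(np.linalg.norm(tw)/.187,1))
E
python3 - <<'E'
from h import *
d=cam("wrist");print(d["fx"],np.round(d["mount"],3).tolist())
M=down(100.8);print(M.round(2))
go([.50,-.27,.38],M)
E
```

```text
347.73815167130215 [[-0.001, -0.95, -0.312, 0.08], [1.0, -0.001, 0.0, 0.0], [-0.0, -0.312, 0.95, -0.123], [0.0, 0.0, 0.0, 1.0]]
[[-0.19  0.98  0.  ]
 [ 0.98  0.19  0.  ]
 [ 0.    0.   -1.  ]]
t 1.25 dp [ 388.5 -210.3 -119.2] twist [ 0.     0.    -1.436] rows 7.3 7.7
```

Run:
```python
from h import *
go([.562,-.222,.33],down(100.8))
```

```text
t 1.25 dp [ 462.5 -236.2  -69.2] twist [ 0.     0.    -1.436] rows 8.4 7.7
```

>>> step_arm:
  motion:
    - {"dp":[46,-24,-14],"twist":[0,0,-0.15],"hand":1}
    - {"dp":[100,-50,-28],"twist":[0,0,-0.3],"hand":1}
    - {"dp":[150,-77,-42],"twist":[0,0,-0.47],"hand":1}
    - {"dp":[205,-105,-55],"twist":[0,0,-0.64],"hand":1}
    - {"dp":[260,-133,-69],"twist":[0,0,-0.8],"hand":1}

```text
clock: 1.88
tool_pos: [0.4029, -0.3837, 0.3301]
eef_rot: [0.845, 0.534, -0.0, 0.0]
contact_force: [0.7, -0.4, 0.1]
opening: 0.998
finger_force: 0.0
```

Run:
```python
from h import *
go([.562,-.222,.33],down(100.8))
```

```text
t 1.88 dp [214.3  74.5   0. ] twist [ 0.     0.001 -0.631] rows 3.6 3.4
```

>>> step_arm:
  motion:
    - {"dp":[52,18,0],"twist":[0,0,-0.16],"hand":1}
    - {"dp":[107,37,0],"twist":[0,0,-0.32],"hand":1}
    - {"dp":[160,56,0],"twist":[0,0,-0.48],"hand":1}
    - {"dp":[214,74,0],"twist":[0,0,-0.63],"hand":1}
    - {"dp":[214,74,0],"twist":[0,0,-0.63],"hand":1}

```text
clock: 2.5
tool_pos: [0.5642, -0.2185, 0.3296]
eef_rot: [0.636, 0.771, 0.002, -0.0]
contact_force: [-0.7, -1.0, -0.4]
opening: 0.999
finger_force: 0.0
```

Run:
```python
from h import *
print(r.get_state()["tool_pos"])
d=cam("wrist");save(d,"w1");np.savez("w1",**d)
P=cloud(d);px=d["pixels"]
rim=abs(P[...,2]-.1)<.01
print("rim z",np.median(P[rim][:,2]),rim.sum())
dark=(px.max(-1)<70)
nl,lab,st,_=cv2.connectedComponentsWithStats(dark.astype(np.uint8))
for j in range(1,nl):
    if st[j,4]>60:
        v,u=np.nonzero(lab==j)
        ray=np.stack([(u-d["cx"])/d["fx"],(v-d["cy"])/d["fy"],np.ones(len(u))],-1)@d["T"][:3,:3].T
        o=d["T"][:3,3];X=o+ray*((.1-o[2])/ray[:,2])[:,None]
        print("dark",st[j],cv2.minAreaRect((X[:,:2]*1000).astype(np.float32)))
go([.50,.19,.36],down(98.1))
```

```text
[ 0.56420925 -0.21851594  0.32964768]
rim z 0.0992953173634212 23618
dark [515   1  27  52 270] ((711.8436279296875, -31.037551879882812), (18.114439010620117, 44.26930618286133), 35.364784240722656)
dark [546   0  41  43 524] ((741.865966796875, -20.584121704101562), (19.018720626831055, 49.140838623046875), 58.46216583251953)
dark [297  32 106   6 235] ((557.105224609375, -63.647911071777344), (94.53578186035156, 3.219437837600708), 9.983466148376465)
dark [405 158  10  42 219] ((644.363525390625, -178.8724822998047), (9.071977615356445, 42.264095306396484), 15.00071907043457)
dark [ 305  196   35   80 1732] ((568.55322265625, -257.0002136230469), (35.507728576660156, 89.19043731689453), 10.75590991973877)
dark [    0   280   640   200 83218] ((605.0587768554688, -455.7960510253906), (885.4140625, 303.5513916015625), 10.676273345947266)
t 2.55 dp [416.5  14.9 -30.3] twist [ 0.001 -0.001  0.044] rows 6.7 0.2
```

View pics/w1.png

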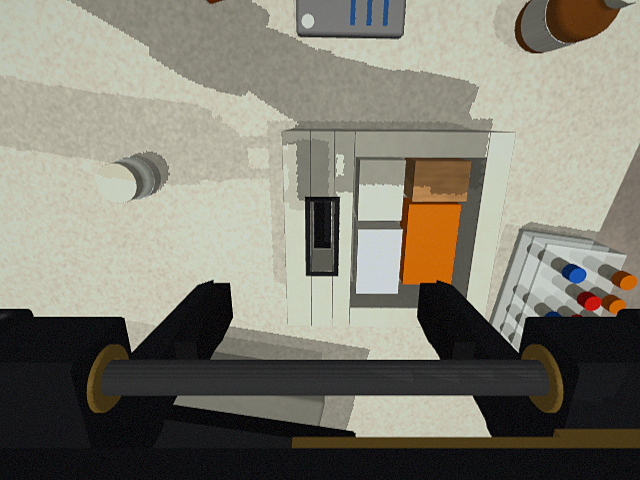

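The slot outline shows at px (322,236), giving (0.569,-0.257) and yaw 10.7°. This agrees with the other views. Next: the rack.

>>> step_arm:
  motion:
    - {"dp":[60,2,-4],"twist":[0,0,0.01],"hand":1}
    - {"dp":[121,4,-9],"twist":[0,0,0.02],"hand":1}
    - {"dp":[182,6,-13],"twist":[0,0,0.03],"hand":1}
    - {"dp":[243,8,-17],"twist":[0,0,0.04],"hand":1}
    - {"dp":[304,11,-22],"twist":[0,0,0.044],"hand":1}

```text
clock: 3.18
tool_pos: [0.5164, 0.076, 0.3516]
eef_rot: [0.659, 0.753, -0.001, 0.001]
contact_force: [0.1, -0.5, 0.6]
opening: 1.002
finger_force: 0.0
```

>>> step_arm:
  motion:
    - {"dp":[56,2,-4],"twist":[0,0,0],"hand":1}
    - {"dp":[112,4,-8],"twist":[0,0,0],"hand":1}
    - {"dp":[112,4,-8],"twist":[0,0,0],"hand":1}
    - {"dp":[112,4,-8],"twist":[0,0,0],"hand":1}

```text
clock: 3.68
tool_pos: [0.5059, 0.1858, 0.3592]
eef_rot: [0.658, 0.753, -0.001, 0.001]
contact_force: [-0.8, 0.7, -0.1]
opening: 0.997
finger_force: 0.0
```

```bash
cat > p.py <<'E'
from h import *
def fit(d):
    P=cloud(d);px=d["pixels"];hsv=cv2.cvtColor(px,cv2.COLOR_RGB2HSV)
    m=((hsv[...,0]>105)&(hsv[...,0]<130)&(hsv[...,1]>140)&(P[...,2]>.05)&(P[...,2]<.17)).astype(np.uint8)
    nl,lab,st,ce=cv2.connectedComponentsWithStats(m)
    for j in range(1,nl):
        if st[j,4]<200: continue
        Q=P[lab==j];rng=np.random.default_rng(0);best=None
        ex=np.array([np.cos(np.radians(8.1)),np.sin(np.radians(8.1)),0])
        n0=ex*np.cos(np.pi/6)+[0,0,.5];up=-ex*.5+[0,0,np.cos(np.pi/6)];ey=np.cross([0,0,1],ex)
        c=Q@n0;h=Q@up;y=Q@ey
        # top edge face normal=up, front face normal=n0
        fr=abs(c-np.median(c[h<np.percentile(h,60)]))<.003
        S=Q[fr];nn=np.linalg.svd(S-S.mean(0),full_matrices=False)[2][2];nn*=np.sign(nn[2])
        print("px",ce[j].round(),st[j,4],"n",nn.round(3),"face c",np.median(c[fr]).round(4),"top h p98",np.percentile(h,98).round(4),"y lo/hi",np.percentile(y,[1,99]).round(4),
          "c range",np.percentile(c,[1,99]).round(4))
E
python3 - <<'E'
from p import *
d=cam("wrist");save(d,"w2");np.savez("w2",**d);print(d["T"][:3,3])
fit(d)
from m import load
for n in("scene","top"): print(n);fit(load(n))
E
```

```text
[0.4943543  0.26605541 0.48211829]
px [340.  41.] 4445 n [0.854 0.119 0.506] face c 0.5253 top h p98 -0.1446 y lo/hi [0.2312 0.2979] c range [0.51   0.5263]
px [339. 136.] 3563 n [0.853 0.125 0.507] face c 0.5254 top h p98 -0.1445 y lo/hi [0.1417 0.2082] c range [0.5101 0.5263]
px [339. 219.] 3005 n [0.852 0.128 0.507] face c 0.5254 top h p98 -0.1446 y lo/hi [0.0509 0.1171] c range [0.5104 0.5263]
scene
px [339. 256.] 1393 n [0.855 0.128 0.503] face c 0.5281 top h p98 -0.1465 y lo/hi [0.0521 0.1172] c range [0.5222 0.5311]
px [ 36. 245.] 221 n [0.773 0.1   0.626] face c 0.7518 top h p98 -0.3138 y lo/hi [-0.4937 -0.418 ] c range [0.7413 0.759 ]
px [382. 274.] 1514 n [0.856 0.125 0.502] face c 0.528 top h p98 -0.1464 y lo/hi [0.1433 0.2083] c range [0.5226 0.5308]
px [428. 293.] 1648 n [0.856 0.125 0.502] face c 0.5279 top h p98 -0.146 y lo/hi [0.2348 0.2991] c range [0.5219 0.5308]
top
px [285. 252.] 564 n [0.853 0.122 0.507] face c 0.525 top h p98 -0.1409 y lo/hi [0.0502 0.117 ] c range [0.5098 0.5274]
px [247. 262.] 575 n [0.854 0.12  0.506] face c 0.5247 top h p98 -0.1418 y lo/hi [0.1405 0.2082] c range [0.5094 0.5268]
px [208. 272.] 595 n [0.853 0.119 0.508] face c 0.5246 top h p98 -0.1413 y lo/hi [0.2319 0.3003] c range [0.5089 0.5267]
```

View pics/w2.png

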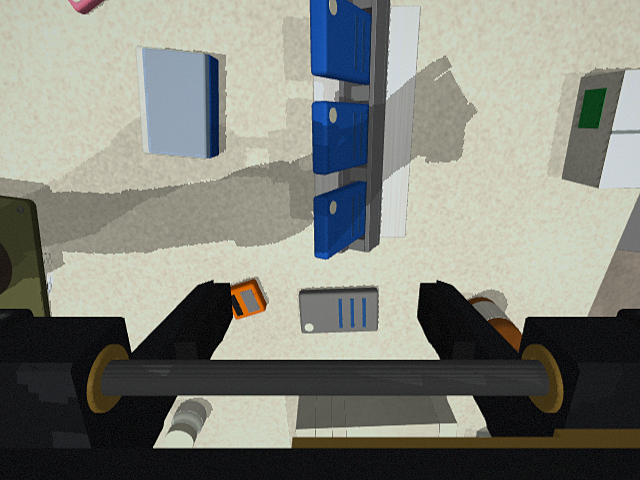

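The rack shows three blue plates at px (340,41), (339,136) and (339,219). The grey decoy (338,310) lies flat and is not in the rack. All three views agree on the plate planes, so I'll go to the plate at y'≈0.084 first.

```bash
cat >> h.py <<'E'
YAW=8.1
def pl(c,h,y):
    ex=np.array([np.cos(np.radians(YAW)),np.sin(np.radians(YAW)),0])
    n0=ex*np.cos(np.pi/6)+[0,0,.5];up=-ex*.5+[0,0,np.cos(np.pi/6)];ey=np.cross([0,0,1],ex)
    return c*n0+h*up+y*ey
LEAN=down(90+YAW,np.pi/6)
E
python3 - <<'E'
from h import *
print(pl(.517,-.093,.084),LEAN.round(2))
go(pl(.517,-.093,.084),LEAN)
E
```

```text
[0.47746877 0.15280033 0.17795964] [[-0.14  0.86  0.5 ]
 [ 0.99  0.12  0.07]
 [ 0.    0.5  -0.87]]
t 3.73 dp [-27.8 -32.6 181.2] twist [-0.524  0.005 -0.007] rows 3.0 2.8
```

>>> step_arm:
  motion:
    - {"dp":[-7,-8,45],"twist":[-0.13,0.001,-0.002],"hand":0.2}
    - {"dp":[-14,-16,90],"twist":[-0.26,0.002,-0.004],"hand":0.2}
    - {"dp":[-21,-25,136],"twist":[-0.4,0.004,-0.006],"hand":0.2}
    - {"dp":[-28,-33,181],"twist":[-0.524,0.005,-0.007],"hand":0.2}
    - {"dp":[-28,-33,181],"twist":[-0.524,0.005,-0.007],"hand":0.2}

```text
clock: 4.35
tool_pos: [0.4997, 0.1219, 0.227]
eef_rot: [0.652, 0.73, 0.095, 0.18]
contact_force: [0.7, -1.3, -0.1]
opening: 0.603
finger_force: 0.0
```

Run:
```python
from h import *
print(r.get_state()["contact_force"])
go(pl(.517,-.163,.084),LEAN)
d=cam("wrist");save(d,"w3")
from p import fit
fit(d)
```

```text
[ 0.70739576 -1.29560963 -0.123853  ]
t 4.35 dp [ 49.6 -24.8 101.9] twist [-0.141  0.15   0.012] rows 1.9 1.1
px [288.  36.] 4621 n [0.852 0.114 0.511] face c 0.5255 top h p98 -0.1445 y lo/hi [0.1406 0.1805] c range [0.5089 0.5261]
px [293. 163.] 5579 n [0.849 0.13  0.512] face c 0.5255 top h p98 -0.1446 y lo/hi [0.0515 0.1174] c range [0.5092 0.5261]
```

View pics/w3.png

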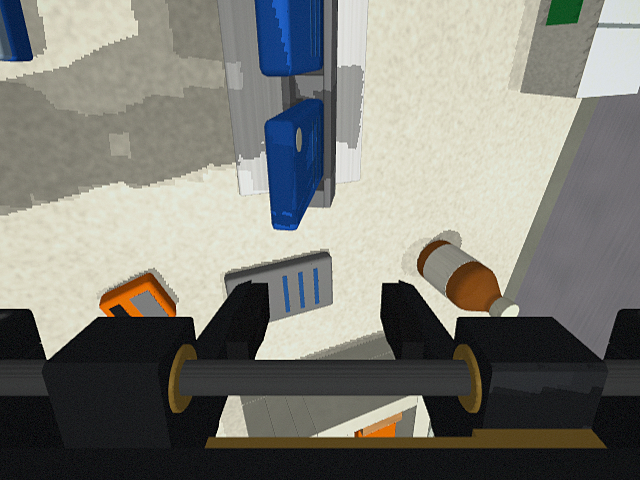

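The view shows the target plate at px (293,163). The arm is still short of the pre-grasp pose, so I'm checking the joints.

Run:
```python
from h import *
s=r.get_state();print(s["q"].round(3),s["qd"].round(2))
go(pl(.517,-.093,.084),LEAN)
```

```text
[-0.19   0.57  -0.454  2.243  1.46   0.528 -1.791] [-0.01 -0.03  0.05 -0.06 -0.45 -0.07  0.51]
t 4.4 dp [ 40.4 -30.7  31.7] twist [-0.146  0.152  0.013] rows 1.0 1.1
```

>>> step_arm:
  motion:
    - {"dp":[40,-30,31],"twist":[-0.146,0.152,0.013],"hand":0.2}
    - {"dp":[40,-30,31],"twist":[-0.146,0.152,0.013],"hand":0.2}
    - {"dp":[40,-30,31],"twist":[-0.146,0.152,0.013],"hand":0.2}
    - {"dp":[40,-30,31],"twist":[-0.146,0.152,0.013],"hand":0.2}

```text
clock: 4.9
tool_pos: [0.479, 0.1546, 0.1806]
eef_rot: [0.633, 0.73, 0.195, 0.168]
contact_force: [0.9, -0.4, 0.8]
opening: 0.601
finger_force: 0.0
```

Run:
```python
from h import *
s=r.get_state();print(s["q"].round(3),s["qd"].round(2),s["contact_force"])
go(pl(.517,-.093,.084),LEAN)
go(pl(.517,-.163,.084),LEAN)
```

```text
[-0.118  0.721 -0.645  2.444  2.166  0.74  -2.528] [-0.03 -0.04  0.04 -0.05 -0.07 -0.02  0.06] [ 0.90601213 -0.43697208  0.81467112]
t 4.9 dp [-1.5 -2.8  1.4] twist [-0.003 -0.002  0.001] rows 0.1 0.0
t 4.9 dp [-1.7 -2.6 71.4] twist [-0.003 -0.002  0.001] rows 1.1 0.0
```

>>> step_arm:
  motion:
    - {"dp":[-1,-2,12],"twist":[-0.003,-0.002,0],"hand":0.2}
    - {"dp":[-2,-3,24],"twist":[-0.003,-0.002,0],"hand":0.2}
    - {"dp":[-2,-3,24],"twist":[-0.003,-0.002,0],"hand":0.2}

```text
clock: 5.28
tool_pos: [0.49, 0.1564, 0.1588]
eef_rot: [0.632, 0.73, 0.198, 0.17]
contact_force: [-0.6, 0.9, -0.9]
opening: 0.601
finger_force: 0.0
```

Run:
```python
from h import *
s=r.get_state();print(s["q"].round(3),s["qd"].round(2),s["contact_force"])
go(pl(.517,-.163,.084),LEAN)
```

```text
[-0.112  0.788 -0.649  2.434  2.216  0.796 -2.553] [-0.   -0.02 -0.01  0.02 -0.   -0.01 -0.  ] [-0.59777011  0.94143677 -0.90416604]
t 5.28 dp [-1.9 -1.8 46.9] twist [ 0.004 -0.002  0.001] rows 0.8 0.0
```

>>> step_arm:
  motion:
    - {"dp":[-1,-1,12],"twist":[0.003,0,0],"hand":0.2}
    - {"dp":[-2,-2,24],"twist":[0.003,0,0],"hand":0.2}
    - {"dp":[-2,-2,36],"twist":[0.003,0,0],"hand":0.2}
    - {"dp":[-2,-2,47],"twist":[0.003,0,0],"hand":0.2}
    - {"dp":[-2,-2,47],"twist":[0.003,0,0],"hand":0.2}

```text
clock: 5.9
tool_pos: [0.5114, 0.1581, 0.117]
eef_rot: [0.632, 0.73, 0.197, 0.169]
contact_force: [-0.6, -1.0, -0.6]
opening: 0.6
finger_force: 0.0
```

```bash
cat >> h.py <<'E'
def force(n=10):
    F=[]
    for _ in range(n):
        r.snapshot("wrist");s=r.get_state();F.append(np.r_[s["contact_force"],s["joint_torque"][[1,3]]])
    print("F mean",np.mean(F,0).round(2),"sd",np.std(F,0).round(2),"n",n)
E
python3 - <<'E'
from h import *
force(8)
s=r.get_state();print(s["q"].round(3))
go(pl(.517,-.163,.084),LEAN)
E
```

```text
F mean [  0.06  -0.34  -0.1  -43.77  -1.01] sd [0.57 0.41 0.51 0.17 0.06] n 8
[-0.097  0.896 -0.637  2.39   2.284  0.847 -2.556]
t 6.3 dp [-0.7  0.2  1.2] twist [ 0.003 -0.004  0.002] rows 0.0 0.0
```

>>> step_arm:
  motion:
    - {"dp":[0,0,1],"twist":[0,0,0],"hand":-1}
    - {"dp":[0,0,1],"twist":[0,0,0],"hand":-1}
    - {"dp":[0,0,1],"twist":[0,0,0],"hand":-1}
    - {"dp":[0,0,1],"twist":[0,0,0],"hand":-1}
    - {"dp":[0,0,1],"twist":[0,0,0],"hand":-1}
  force: 25

```text
clock: 6.92
tool_pos: [0.5122, 0.1584, 0.1173]
eef_rot: [0.632, 0.73, 0.198, 0.169]
contact_force: [0.7, 0.4, 1.1]
opening: 0.2
finger_force: 24.9
```

>>> step_arm:
  motion:
    - {"dp":[0,0,0],"twist":[0,0,0],"hand":-1}
    - {"dp":[0,0,-5],"twist":[0,0,0],"hand":-1}
    - {"dp":[0,0,-10],"twist":[0,0,0],"hand":-1}
    - {"dp":[0,1,-15],"twist":[0,0,0],"hand":-1}
    - {"dp":[0,1,-15],"twist":[0,0,0],"hand":-1}

```text
clock: 7.55
tool_pos: [0.5045, 0.1572, 0.1309]
eef_rot: [0.632, 0.73, 0.197, 0.169]
contact_force: [-0.3, 0.3, -0.8]
opening: 0.2
finger_force: 24.9
```

Run:
```python
from h import *
force(8)
s=r.get_state();print(s["q"].round(3),s["opening"],s["finger_force"])
go(pl(.517,-.163,.084),LEAN)
```

```text
F mean [  0.77   0.18  -1.65 -44.06  -1.14] sd [0.35 0.32 0.82 0.1  0.11] n 8
[-0.099  0.865 -0.642  2.404  2.264  0.831 -2.554] 0.19852131846292997 24.906470686983084
t 7.95 dp [-0.6 -0.2 14.9] twist [ 0.001 -0.004  0.002] rows 0.2 0.0
```

>>> step_arm:
  motion:
    - {"dp":[0,0,-6],"twist":[0,0,0],"hand":-1}
    - {"dp":[0,1,-12],"twist":[0,0,0],"hand":-1}
    - {"dp":[0,1,-12],"twist":[0,0,0],"hand":-1}

```text
clock: 8.32
tool_pos: [0.4997, 0.1565, 0.142]
eef_rot: [0.632, 0.73, 0.197, 0.169]
contact_force: [0.2, 0.7, -2.5]
opening: 0.204
finger_force: 24.9
```

Run:
```python
from h import *
force(14)
go(pl(.517,-.163,.084),LEAN)
```

```text
F mean [ -0.27  -0.08  -2.8  -44.01  -2.08] sd [0.48 0.47 0.44 0.08 0.02] n 14
t 9.03 dp [-0.6 -1.6 26.9] twist [ 0.002 -0.004  0.002] rows 0.4 0.0
```

Reading −2.8 N now, which suggests this one is filled. Lifting it fully clear to confirm.

>>> step_arm:
  motion:
    - {"dp":[0,0,-11],"twist":[0,0,0],"hand":-1}
    - {"dp":[0,0,-22],"twist":[0,0,0],"hand":-1}
    - {"dp":[0,0,-34],"twist":[0,0,0],"hand":-1}
    - {"dp":[0,0,-46],"twist":[0,0,0],"hand":-1}
    - {"dp":[0,0,-46],"twist":[0,0,0],"hand":-1}

```text
clock: 9.65
tool_pos: [0.4771, 0.1531, 0.1824]
eef_rot: [0.632, 0.73, 0.198, 0.169]
contact_force: [0.0, -0.6, -2.7]
opening: 0.205
finger_force: 24.9
```

Run:
```python
from h import *
force(10)
s=r.get_state();print(s["q"].round(3),s["opening"],s["tool_pos"])
M=R.from_matrix(LEAN)
# upright over slot, plate bottom 30mm above rim: grasp at plate z 98 -> tcp z = .1+.03+.101
go([.569,-.257,.25],down(100.7))
go([.50,.13,.27],down(98.1))
```

```text
F mean [-3.000e-02 -2.300e-01 -2.830e+00 -4.076e+01 -3.430e+00] sd [0.48 0.48 0.46 0.2  0.06] n 10
[-0.111  0.723 -0.656  2.454  2.176  0.753 -2.537] 0.20578946982522803 [0.47727414 0.15304199 0.18100386]
t 10.15 dp [-418.8   62.6  -44.8] twist [ 0.525  0.008 -0.042] rows 6.8 2.8
t 10.15 dp [-25.8  61.2 -67.4] twist [ 0.525 -0.004  0.002] rows 1.5 2.8
```

Free in the air the load is 2.83 N (≥2.75), so this is the filled plate. Now bringing it upright.

>>> step_arm:
  motion:
    - {"dp":[-4,10,-16],"twist":[0.06,0,0],"hand":-1}
    - {"dp":[-7,20,-28],"twist":[0.13,0,0],"hand":-1}
    - {"dp":[-10,30,-40],"twist":[0.2,0,0],"hand":-1}
    - {"dp":[-14,38,-48],"twist":[0.27,0,0],"hand":-1}
    - {"dp":[-17,45,-55],"twist":[0.34,0,0],"hand":-1}

```text
clock: 10.78
tool_pos: [0.4935, 0.1277, 0.2359]
eef_rot: [0.652, 0.744, 0.091, 0.111]
contact_force: [-0.7, -1.6, -3.6]
opening: 0.201
finger_force: 25.0
```

Run:
```python
from h import *
s=r.get_state();print(s["q"].round(3),s["opening"],s["tool_pos"])
go([.50,.13,.27],down(98.1))
```

```text
[-0.166  0.528 -0.379  2.17   1.008  0.387 -1.271] 0.20079059180612774 [0.49352315 0.12771156 0.23586541]
t 10.78 dp [ -0.1  16.  -30.9] twist [ 0.283  0.048 -0.009] rows 0.6 1.5
```

>>> step_arm:
  motion:
    - {"dp":[0,5,-10],"twist":[0.08,0.02,0],"hand":-1}
    - {"dp":[0,9,-20],"twist":[0.15,0.04,-0.005],"hand":-1}
    - {"dp":[0,16,-31],"twist":[0.22,0.048,-0.009],"hand":-1}
    - {"dp":[0,16,-31],"twist":[0.283,0.048,-0.009],"hand":-1}
    - {"dp":[0,16,-31],"twist":[0.283,0.048,-0.009],"hand":-1}

```text
clock: 11.4
tool_pos: [0.5011, 0.13, 0.2695]
eef_rot: [0.656, 0.755, 0.002, 0.0]
contact_force: [0.6, -0.1, -2.8]
opening: 0.199
finger_force: 25.0
```

Run:
```python
from h import *
s=r.get_state();print(s["q"].round(3),s["opening"],s["tool_pos"])
go([.569,-.257,.26],down(100.7))
```

```text
[ 0.092  0.609 -0.705  1.863  0.513  0.856 -0.732] 0.19883835916849937 [0.50110965 0.12997365 0.2695475 ]
t 11.4 dp [-392.7   13.6    9. ] twist [ 0.003 -0.001 -0.048] rows 6.3 0.3
```

>>> step_arm:
  motion:
    - {"dp":[-30,1,0],"twist":[0,0,0],"hand":-1}
    - {"dp":[-80,3,1],"twist":[0.001,0,-0.01],"hand":-1}
    - {"dp":[-130,5,2],"twist":[0.002,0,-0.02],"hand":-1}
    - {"dp":[-180,6,3],"twist":[0.003,-0.001,-0.03],"hand":-1}
    - {"dp":[-230,8,4],"twist":[0.003,-0.001,-0.04],"hand":-1}

```text
clock: 12.02
tool_pos: [0.5398, -0.0977, 0.2653]
eef_rot: [0.64, 0.768, -0.0, 0.0]
contact_force: [0.9, 0.2, -2.3]
opening: 0.207
finger_force: 25.0
```

>>> step_arm:
  motion:
    - {"dp":[-50,2,1],"twist":[0,0,0],"hand":-1}
    - {"dp":[-95,3,2],"twist":[0,0,0],"hand":-1}
    - {"dp":[-130,5,3],"twist":[0,0,-0.008],"hand":-1}
    - {"dp":[-155,6,4],"twist":[0,0,-0.008],"hand":-1}
    - {"dp":[-160,6,5],"twist":[0,0,-0.008],"hand":-1}

```text
clock: 12.65
tool_pos: [0.5743, -0.2543, 0.2596]
eef_rot: [0.638, 0.77, -0.001, -0.0]
contact_force: [-0.3, -0.1, -2.7]
opening: 0.205
finger_force: 25.0
```

Run:
```python
from h import *
for n in ("wrist","top","scene"):
    d=cam(n);np.savez("s_"+n,**d)
    P=cloud(d);px=d["pixels"];hsv=cv2.cvtColor(px,cv2.COLOR_RGB2HSV)
    m=((hsv[...,0]>105)&(hsv[...,0]<130)&(hsv[...,1]>140)&(P[...,2]>.12)&(P[...,2]<.32)&(abs(P[...,1]+.257)<.1)&(abs(P[...,0]-.569)<.08)).astype(np.uint8)
    Q=P[m>0]
    if len(Q)<20: print(n,len(Q));continue
    print(n,len(Q),Q.min(0).round(3),Q.max(0).round(3))
    a=np.radians(10.7);ex=np.array([np.cos(a),np.sin(a),0]);ey=np.array([-np.sin(a),np.cos(a),0]);D=Q-[.569,-.257,0]
    print("ex",np.percentile(D@ex,[1,50,99]).round(4),"ey",np.percentile(D@ey,[1,50,99]).round(4),"z",np.percentile(Q[:,2],[1,50,99]).round(4))
    n_=np.linalg.svd(Q-Q.mean(0),full_matrices=False)[2][2];print("normal",n_.round(3))
s=r.get_state();print(s["q"].round(3),s["tool_pos"])
go([.569,-.257,.26],down(100.7))
im=np.hstack([cv2.resize(np.load("s_wrist.npz")["pixels"],(400,300)),cv2.resize(np.load("s_scene.npz")["pixels"][80:305,50:350],(400,300))])
cv2.imwrite("pics/s1.png",im[...,::-1])
```

```text
wrist 8732 [ 0.491 -0.29   0.16 ] [ 0.649 -0.21   0.32 ]
ex [-0.0722  0.0047  0.0214] ey [-0.0314  0.0229  0.035 ] z [0.1697 0.2756 0.3121]
normal [0.98  0.195 0.032]
top 274 [ 0.541 -0.262  0.161] [ 0.579 -0.219  0.316]
ex [-0.0055 -0.0011  0.0116] ey [0.0006 0.0316 0.037 ] z [0.1638 0.2304 0.2892]
normal [-0.999 -0.013  0.037]
scene 1040 [ 0.552 -0.285  0.164] [ 0.614 -0.211  0.318]
ex [-0.0009  0.0167  0.0332] ey [-0.0264  0.0172  0.0384] z [0.1669 0.2177 0.28  ]
normal [0.963 0.267 0.017]
[ 0.72   0.774 -0.728  1.541  0.566  1.047  0.035] [ 0.5748127  -0.25083068  0.26033585]
t 12.8 dp [-5.  -6.9  0.3] twist [-0.001 -0.002  0.003] rows 0.1 0.0
```

View pics/s1.png

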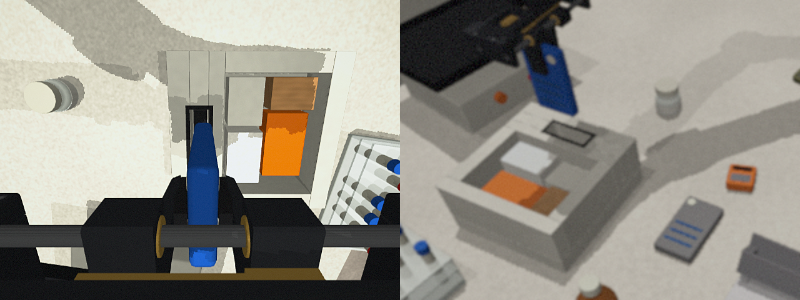

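The left view shows the plate (200,190) upright, just above the slot and short of it by a few mm. The right view shows the plug up at (552,60). Next I'll align, lower to just above the rim, and measure the plate in the hand.

>>> step_arm:
  motion:
    - {"dp":[-5,-6,10],"twist":[0,0,0.003],"hand":-1}
    - {"dp":[-5,-7,22],"twist":[0,0,0.003],"hand":-1}
    - {"dp":[-5,-7,34],"twist":[0,0,0.003],"hand":-1}
    - {"dp":[-5,-7,42],"twist":[0,0,0.003],"hand":-1}
    - {"dp":[-5,-7,42],"twist":[0,0,0.003],"hand":-1}

```text
clock: 13.42
tool_pos: [0.569, -0.2584, 0.2177]
eef_rot: [0.639, 0.77, 0.0, -0.001]
contact_force: [-0.7, -0.7, -2.3]
opening: 0.2
finger_force: 25.0
```

```bash
cat > q.py <<'E'
from h import *
a=np.radians(10.7);ex=np.array([np.cos(a),np.sin(a),0]);ey=np.array([-np.sin(a),np.cos(a),0])
s=r.get_state();print("tcp slot frame",((s["tool_pos"]-[.569,-.257,0])@np.stack([ex,ey,[0,0,1]],1)).round(4))
for n in ("wrist","top","scene"):
    d=cam(n);np.savez("s_"+n,**d)
    P=cloud(d);px=d["pixels"].astype(int)
    m=((px[...,2]>60)&(px[...,2]>2*px[...,0])&(px[...,2]>1.5*px[...,1])&(P[...,2]>.095)&(P[...,2]<.26)&(abs(P[...,1]+.257)<.07)&(abs(P[...,0]-.569)<.05)).astype(np.uint8)
    nl,lab,st,ce=cv2.connectedComponentsWithStats(m)
    j=1+np.argmax(st[1:,4]);Q=P[lab==j];D=Q-[.569,-.257,0];u=np.stack([D@ex,D@ey,Q[:,2]],1)
    print(n,len(Q),"ex",np.percentile(u[:,0],[1,5,50,95,99]).round(4),"ey",np.percentile(u[:,1],[1,5,95,99]).round(4),"z",np.percentile(u[:,2],[1,3,97,99]).round(4))
    if n=="scene": # big face: plane fit, +x face
        k=abs(u[:,0]-np.median(u[:,0]))<.003;A=np.c_[u[k][:,1:],np.ones(k.sum())]
        print("face ex = a*ey+b*z+c",np.linalg.lstsq(A,u[k][:,0],rcond=None)[0].round(4),"median",np.median(u[k][:,0]).round(4))
        for z0 in (.13,.15,.17,.19):
            w=u[abs(u[:,2]-z0)<.006]
            if len(w)>10: print(z0,np.percentile(w[:,1],[3,97]).round(4))
    if n!="scene":
        w=u[u[:,1]>np.percentile(u[:,1],99)-.004]
        for z0 in (.13,.15,.17,.19,.21):
            e=w[abs(w[:,2]-z0)<.01]
            if len(e)>8: print(" edge z",z0,"ex",np.percentile(e[:,0],[3,97]).round(4),"ey",np.median(e[:,1]).round(4))
go([.569,-.257,.21],down(100.7))
E
python3 q.py
```

```text
tcp slot frame [-0.0003 -0.0014  0.2177]
wrist 7104 ex [-0.0098 -0.0089 -0.0012  0.0065  0.0074] ey [-0.0039 -0.0011  0.0317  0.0319] z [0.1264 0.1405 0.2353 0.2355]
 edge z 0.13 ex [-0.009   0.0067] ey 0.0315
 edge z 0.15 ex [-0.0091  0.0069] ey 0.0314
 edge z 0.17 ex [-0.0091  0.007 ] ey 0.0314
 edge z 0.19 ex [-0.0092  0.0069] ey 0.0314
 edge z 0.21 ex [-0.009   0.0069] ey 0.0314
top 155 ex [-0.0112 -0.0107 -0.0085  0.0041  0.0057] ey [0.0009 0.0088 0.0321 0.0329] z [0.1251 0.1291 0.2392 0.2397]
scene 907 ex [-0.003   0.0006  0.0106  0.0129  0.018 ] ey [-0.0311 -0.027   0.0319  0.0328] z [0.1239 0.1256 0.2366 0.2376]
face ex = a*ey+b*z+c [-0.0127 -0.0083  0.0124] median 0.0111
0.13 [-0.0275  0.0318]
0.15 [-0.0267  0.0318]
0.17 [-0.03   0.032]
0.19 [-0.0307  0.0322]
t 13.57 dp [ 1.7 -0.5  8.9] twist [ 0.001 -0.    -0.001] rows 0.1 0.0
```

Plate is upright and centred across. It is 3 mm off along the slot, so I'm correcting that and inserting.

>>> step_arm:
  motion:
    - {"dp":[3,0.5,0],"twist":[0,0,0],"hand":-1}
    - {"dp":[3,0.5,4],"twist":[0,0,0],"hand":-1}
    - {"dp":[3,0.5,12],"twist":[0,0,0],"hand":-1}
    - {"dp":[3,0.5,20],"twist":[0,0,0],"hand":-1}
    - {"dp":[3,0.5,28],"twist":[0,0,0],"hand":-1}

```text
clock: 14.2
tool_pos: [0.5691, -0.2557, 0.1897]
eef_rot: [0.639, 0.769, 0.0, -0.0]
contact_force: [0.7, -0.1, -3.4]
opening: 0.2
finger_force: 25.0
```

Run:
```python
from h import *
force(6)
print(r.get_state()["tool_pos"],r.get_state()["moment"])
go([.569-.0006,-.257+.003,.131],down(100.7))
```

```text
F mean [-3.500e-01  5.000e-02 -2.970e+00 -5.635e+01 -1.321e+01] sd [0.26 0.64 0.28 1.35 0.4 ] n 6
[ 0.56952868 -0.25560418  0.190807  ] [-0.04720583 -0.16803848 -0.00303576]
t 14.5 dp [ 1.8 -0.9 59.8] twist [ 0.001 -0.    -0.001] rows 1.0 0.0
```

>>> step_arm:
  motion:
    - {"dp":[1,0,8],"twist":[0,0,0],"hand":-1}
    - {"dp":[1,-0.5,17],"twist":[0,0,0],"hand":-1}
    - {"dp":[1,-0.5,26],"twist":[0,0,0],"hand":-1}
    - {"dp":[1,-0.5,35],"twist":[0,0,0],"hand":-1}
    - {"dp":[1,-0.5,44],"twist":[0,0,0],"hand":-1}

```text
clock: 15.12
tool_pos: [0.5686, -0.2547, 0.1458]
eef_rot: [0.639, 0.769, 0.0, -0.0]
contact_force: [0.2, 0.1, -3.4]
opening: 0.205
finger_force: 25.0
```

Run:
```python
from h import *
force(4)
print(r.get_state()["tool_pos"],r.get_state()["moment"])
go([.569-.0006,-.257+.003,.131],down(100.7))
```

```text
F mean [ -0.24  -0.18  -3.03 -57.71 -11.97] sd [0.2  0.42 0.8  1.74 0.46] n 4
[ 0.56864228 -0.25463793  0.14643599] [ 0.01428652 -0.13930353 -0.02061925]
t 15.32 dp [ 0.7 -0.1 15.4] twist [ 0.    -0.001 -0.001] rows 0.2 0.0
```

>>> step_arm:
  motion:
    - {"dp":[0,0,4],"twist":[0,0,0],"hand":-1}
    - {"dp":[0,0,8],"twist":[0,0,0],"hand":-1}
    - {"dp":[0,0,11],"twist":[0,0,0],"hand":-1}
    - {"dp":[0,0,13],"twist":[0,0,0],"hand":-1}
    - {"dp":[0,0,14],"twist":[0,0,0],"hand":-1}

```text
clock: 15.95
tool_pos: [0.5686, -0.2547, 0.1325]
eef_rot: [0.639, 0.769, 0.0, -0.0]
contact_force: [-0.9, -0.3, -2.9]
opening: 0.203
finger_force: 25.0
```

Run:
```python
from h import *
force(5)
print(r.get_state()["tool_pos"],r.get_state()["moment"])
```

```text
F mean [ -0.09  -0.13  -2.45 -57.36 -11.35] sd [0.57 0.19 0.28 0.03 0.01] n 5
[ 0.56864655 -0.25471339  0.13264345] [-0.00315664 -0.0895957   0.02345369]
```

>>> step_arm:
  motion:
    - {"dp":[0,0,0.7],"twist":[0,0,0],"hand":-1}
    - {"dp":[0,0,1.5],"twist":[0,0,0],"hand":-1}
    - {"dp":[0,0,2],"twist":[0,0,0],"hand":-1}

```text
clock: 16.58
tool_pos: [0.569, -0.2547, 0.1324]
eef_rot: [0.639, 0.769, 0.0, 0.001]
contact_force: [-3.0, 1.0, 12.2]
opening: 0.201
finger_force: 25.0
```

Run:
```python
from h import *
force(5)
print(r.get_state()["tool_pos"],r.get_state()["moment"])
```

```text
F mean [ -2.68   0.94   9.33 -50.77 -10.83] sd [0.41 0.31 0.18 0.02 0.02] n 5
[ 0.56898197 -0.25465417  0.13235283] [0.04935033 0.69739402 0.00705198]
```

Contact with the floor, +9 N on the tool. Relaxing, then releasing.

>>> step_arm:
  motion:
    - {"dp":[0,0,-1.5],"twist":[0,0,0],"hand":-1}
    - {"dp":[0,0,-1.5],"twist":[0,0,0],"hand":-0.3}
    - {"dp":[0,0,-1.5],"twist":[0,0,0],"hand":0.1}
    - {"dp":[0,0,-1.5],"twist":[0,0,0],"hand":0.1}
    - {"dp":[0,0,-1.5],"twist":[0,0,0],"hand":0.1}

```text
clock: 17.45
tool_pos: [0.5687, -0.2547, 0.132]
eef_rot: [0.639, 0.769, 0.0, -0.0]
contact_force: [0.5, 0.2, -0.4]
opening: 0.55
finger_force: 0.0
```

>>> step_arm:
  motion:
    - {"dp":[0,0,-15],"twist":[0,0,0],"hand":0.1}
    - {"dp":[0,0,-40],"twist":[0,0,0],"hand":0.1}
    - {"dp":[0,0,-80],"twist":[0,0,0],"hand":0.1}
    - {"dp":[0,0,-120],"twist":[0,0,0],"hand":0.1}
    - {"dp":[0,0,-120],"twist":[0,0,0],"hand":0.1}

```text
clock: 18.08
tool_pos: [0.5709, -0.2546, 0.2566]
eef_rot: [0.639, 0.769, 0.002, 0.003]
contact_force: [-0.5, -0.5, 0.5]
opening: 0.553
finger_force: 0.0
```

```bash
python3 q.py
python3 - <<'E'
from h import *
force(6)
from p import fit
a=np.load("s_top.npz");print("top rack");fit({k:a[k] for k in a})
a=np.load("s_scene.npz");print("scene rack");fit({k:a[k] for k in a})
im=np.hstack([cv2.resize(np.load("s_wrist.npz")["pixels"],(400,300)),cv2.resize(a["pixels"],(400,300))])
cv2.imwrite("pics/s2.png",im[...,::-1])
E
```

```text
tcp slot frame [0.0023 0.002  0.2566]
wrist 2530 ex [-0.0091 -0.0083 -0.0004  0.0074  0.0082] ey [-0.0314 -0.0275  0.035   0.0352] z [0.1011 0.111  0.1504 0.1507]
 edge z 0.13 ex [-0.0081  0.0074] ey 0.035
 edge z 0.15 ex [-0.0084  0.0073] ey 0.0335
top 250 ex [-0.0108 -0.0103 -0.006   0.0045  0.0061] ey [-0.02   -0.0154  0.0347  0.0365] z [0.0965 0.0999 0.154  0.1552]
 edge z 0.15 ex [-0.0094  0.0045] ey 0.0347
scene 541 ex [-0.0016  0.      0.0103  0.0125  0.0136] ey [-0.028  -0.0245  0.0356  0.0363] z [0.0962 0.0983 0.1511 0.152 ]
face ex = a*ey+b*z+c [-0.0143 -0.0159  0.0127] median 0.0109
0.13 [-0.0259  0.0357]
0.15 [-0.0266  0.0339]
t 18.23 dp [-2.3  0.7 41.7] twist [-0.001 -0.001 -0.001] rows 0.7 0.0
F mean [ -0.15  -0.22  -0.29 -53.15 -14.21] sd [0.75 0.26 0.22 0.3  0.09] n 6
top rack
px [458. 213.] 316 n [0.916 0.107 0.386] face c 0.5063 top h p98 -0.1274 y lo/hi [-0.3567 -0.2951] c range [0.4908 0.5369]
px [247. 262.] 577 n [0.854 0.123 0.505] face c 0.5247 top h p98 -0.1411 y lo/hi [0.1404 0.2084] c range [0.5089 0.5269]
px [208. 272.] 598 n [0.853 0.119 0.508] face c 0.5246 top h p98 -0.1409 y lo/hi [0.232  0.2997] c range [0.5089 0.5268]
scene rack
px [174. 173.] 530 n [0.909 0.171 0.38 ] face c 0.5224 top h p98 -0.1338 y lo/hi [-0.3617 -0.2978] c range [0.5085 0.5413]
px [ 36. 245.] 224 n [0.823 0.111 0.556] face c 0.7517 top h p98 -0.3135 y lo/hi [-0.4929 -0.4178] c range [0.7407 0.759 ]
px [382. 274.] 1501 n [0.854 0.127 0.504] face c 0.5278 top h p98 -0.1464 y lo/hi [0.1437 0.2081] c range [0.5226 0.531 ]
px [428. 293.] 1651 n [0.855 0.123 0.504] face c 0.5278 top h p98 -0.1463 y lo/hi [0.2348 0.2991] c range [0.5223 0.5307]
```

View pics/s2.png

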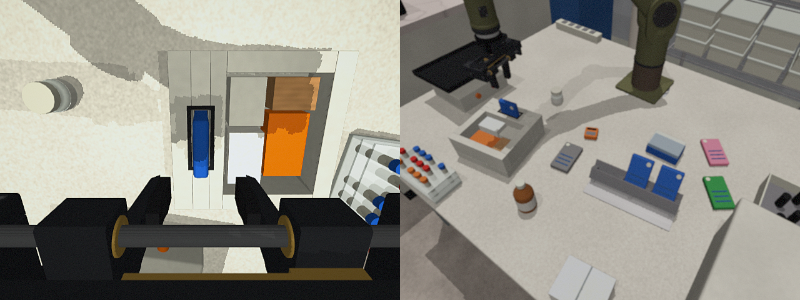

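The plate stands upright in the slot (left px (200,145)) with its top at 0.150, so it is fully home. The plug is up, and the gripper is clear. The other two plates have not moved from the rack (right px (638,172), (668,183)). Handing in.

```bash
python3 -c "
from plant import r
print(r.finish_job())"
```

```text
the job is handed in; nothing more can be done
None
```

The filled plate (measured at 2.83 N hanging free) is standing fully home in the shipper slot, plug up; the two other plates were never touched and are still seated in the rack, and the job was handed in at about 18.5 s, with no verdict returned.

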